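Load the numbered dispenser pockets in order

ROBOT

A 6-joint arm with a two-finger parallel gripper is mounted at the origin on a cart in front of the work surface, level with it; the furniture and walls round the work are solid. World frame = base frame: x ahead of the robot, y to its left, z up, the work surface at z = 0. Lengths are in m, angles in rad, forces in N, time in s.
With the tool pointing down it reaches from about 0.35 to 0.775 m from the base axis. Payload 5.5 kg.
Tool frame: the origin (TCP) lies at the very end of the fingers, on their centre line; the grasp point (between the pads) lies 19 mm behind it; z points along the fingers, y is the line along which they close (so a half turn about z gives the same grasp; the last joint's range is limited). The gripper opens to 85 mm and grips with 20 to 120 N. Pads are 22 mm wide; open, the fingers measure 114 mm over their backs; the gripper's body (76 mm by 85 mm) begins 54 mm behind the grasp point. The pads swing forward as they close: fully open they stand 13 mm farther back than shut.
Start: joints at [1.044, 0.313, 0.046, 1.304, 0, 1.431], TCP at [0.217, 0.533, 0.231] pointing down, gripper open.
Joint ranges: [-2.76, 2.76], [-0.86, 1.69], [-1.03, 1.26], [-2.2, 2.34], [-1.47, 1.5], [-3.14, 3.14]. Speed limits (rad/s): [2.57, 2.57, 3.14, 3.14, 3.14, 3.14].

INTERFACE

Orientations are given as a unit quaternion [w, x, y, z].
In Python, from workcell import get_state, read_camera, hand_in gives the robot as it stands.
- The arm moves only by the tool send_rows, never from a script. Its argument "increments" is a list of rows, each an object of numbers: "dx", "dy", "dz": the shift along the world's x, y, z in units of 25 mm (1.0 is 25 mm); "roll": the turn about the world's z in units of 8 degrees (1.0 is 8 degrees); "claw": the opening, from -1 (shut) to 1 (fully open). In form: [{"dx": .., "dy": .., "dz": .., "roll": .., "claw": ..}, ...]. A call has exactly 5 rows; each row is the pose to reach, as a shift and turn from the pose commanded when the call began; what a row does not reach only later rows make up. A row lasts 1/8 s, in which the tool goes at most 62.5 mm and 10.7 degrees, less where a joint would pass 70% of its speed; a pose out of reach is approached as far as the arm can. A call with a gripper value outside its range is refused whole. The fingers move at their own pace and stop on an object; "grip_force" is the grip in N (left out, the last holds). Time passes only in rows, so rows that repeat a pose let the fingers close, or fill a call up. It gives the time, the measured TCP pose, the force, the opening and the grip force at its end, in the units of the state.
- get_state(): the state, without advancing time (a new reading comes with each control period).
- read_camera(name): name is "side" or "top" or "wrist"; returns a dict with "image" (384x512x3 uint8, blue, green, red), "fx", "fy", "cx", "cy" (pixels), "dist_coeffs" ([k1, k2, p1, p2, k3] as OpenCV has them; the pictures are not rectified), "world_to_cam" (4x4, takes a point from world to camera coordinates). Camera axes: x right, y up, looking along -z (the intrinsics and any distortion apply to the point x, -y, -z); pixel columns grow to the right and rows downward; lengths in m; the calibration is good to about 2 mm. A picture is of the moment at which its call begins. There is no depth.
- hand_in(): hands the job in; it is judged then, once.
The state is a dict: "clock": time; "joint_pos": joint angles; "qvel": joint speeds; "tau": joint torques, N m; "tcp_pos": TCP position; "orientation": TCP orientation; "wrist_force": force on the tool from outside, world axes, zero at the start; "ft_torque": the same for the moment, N m; "finger_gap": finger opening in m; "grip_force": force on a finger pad.
Only numpy, scipy, OpenCV 4.12 (cv2) and the standard library are available. Lean on these libraries where they do the work, as an engineer would, in place of code of your own. Each camera call takes 0.05 s, during which the arm holds its last target. There are 200 camera calls.

TASK

The sloping stand beside the microtome has three pockets, numbered by one, two or three raised black studs; pocket one already holds a blade dispenser. Load the two blade dispensers lying on the bench, one into pocket two first and then the other into pocket three, each fully down in its recess with the dark slider at the upper end like the one already there. Leave that first dispenser and the other things on the bench where they are.

Things in the scene. Friction and masses are not known exactly. Their poses are not given: they have to be found in the camera images.
- pocket_1: pocket 1, marked by 1 round black stud on its lower margin (at x = -90 mm): white plate 190 x 80 x 22 mm (x -107 to +83 mm), fixed, face at z = +12 mm, with a recess 146 x 35 mm, 12 mm deep, mouth chamfered 2 mm. Origin: centre of the recess floor; x up the slope, away from the robot; y left; z out of the recess, square to the plate
- pocket_2: pocket 2, marked by 2 round black studs on its lower margin (at x = -90 mm): white plate 190 x 80 x 22 mm (x -107 to +83 mm), fixed, face at z = +12 mm, with a recess 146 x 35 mm, 12 mm deep, mouth chamfered 2 mm. Origin: centre of the recess floor; x up the slope, away from the robot; y left; z out of the recess, square to the plate
- pocket_3: pocket 3, marked by 3 round black studs on its lower margin (at x = -90 mm): white plate 190 x 80 x 22 mm (x -107 to +83 mm), fixed, face at z = +12 mm, with a recess 146 x 35 mm, 12 mm deep, mouth chamfered 2 mm. Origin: centre of the recess floor; x up the slope, away from the robot; y left; z out of the recess, square to the plate
- base_tray: steel foot plate 200 x 260 x 6 mm of the stand, fixed; origin at the centre of its underside, x away from the robot. On it the three pocket plates stand side by side at 84 mm pitch, in any order, all sloping 25 degrees from level with the low end towards the robot; recess floors are centred 116 mm above the bench. Studs are 12 mm across, 5 mm high, 20 mm apart
- dispenser_a: a blade dispenser: clear box 30 x 140 x 30 mm, dark slider knob 4 mm above its top near one end, about 75 g; origin: centre of the underside, y lengthwise to the slider end, z out of its top. Grasp across the 30 mm width. Lies flat on the bench to the left of the stand, slider end roughly away from the robot; may go into either empty pocket
- dispenser_b: a blade dispenser: clear box 30 x 140 x 30 mm, dark slider knob 4 mm above its top near one end, about 75 g; origin: centre of the underside, y lengthwise to the slider end, z out of its top. Grasp across the 30 mm width. Lies flat on the bench to the right of the microtome, slider end roughly away from the robot; may go into either empty pocket
- dispenser_c: a blade dispenser: clear box 30 x 140 x 30 mm, dark slider knob 4 mm above its top near one end, about 75 g; origin: centre of the underside, y lengthwise to the slider end, z out of its top. Grasp across the 30 mm width. Already seated in pocket one, slider end up the slope; stays there
- slider_a (a point): top of the dark slider knob of dispenser a, 39 mm from the dispenser's middle along its length
- slider_b (a point): top of the dark slider knob of dispenser b, 39 mm from the dispenser's middle along its length
- microtome: obstacle, fixed: beige rotary microtome between stand and dispenser b; from its origin on the bench it reaches 0.31 m towards the robot, 0.21 m left and 0.10 m right (handwheel more, farther back); its front trough is 84 mm high, taller parts, up to 0.3 m and more, begin 0.21 m from the origin on the robot's side; pass in front of it
- timer: bystander: white bench timer 60 x 68 x 18 mm lying on the bench; origin at the centre of its underside
- marker_pen: bystander: marker pen 135 mm long lying on the bench at the right; origin under its middle
- coplin_jar: bystander: glass staining jar with lid, 60 mm across, 108 mm tall, standing left of the microtome; origin at the centre of its underside
Not all that is in view belongs to the job. Leave any red look-alike of the dispenser_a alone.

How it is judged:
On the way, in this order (a step that is already met when the one before it is completed fails the run):
1. pocket two is loaded while pocket three is still empty (((x of dispenser_a in the frame of pocket_2 between -0.007 and 0.007 m and y of dispenser_a in the frame of pocket_2 between -0.005 and 0.005 m and z of dispenser_a in the frame of pocket_2 between -0.004 and 0.004 m and angle between the z axis of dispenser_a and the z axis of pocket_2, either way round below 0.08 rad and x of slider_a in the frame of pocket_2 above 0.02 m and linear speed of dispenser_a below 0.03 m/s and contact force between the fingers and dispenser_a below 0.3 N) or (x of dispenser_b in the frame of pocket_2 between -0.007 and 0.007 m and y of dispenser_b in the frame of pocket_2 between -0.005 and 0.005 m and z of dispenser_b in the frame of pocket_2 between -0.004 and 0.004 m and angle between the z axis of dispenser_b and the z axis of pocket_2, either way round below 0.08 rad and x of slider_b in the frame of pocket_2 above 0.02 m and linear speed of dispenser_b below 0.03 m/s and contact force between the fingers and dispenser_b below 0.3 N)) and not (distance between dispenser_a and pocket_3 below 0.03 m) and not (distance between dispenser_b and pocket_3 below 0.03 m)), for 0.2 s.
2. pocket three is loaded as well (((x of dispenser_a in the frame of pocket_2 between -0.007 and 0.007 m and y of dispenser_a in the frame of pocket_2 between -0.005 and 0.005 m and z of dispenser_a in the frame of pocket_2 between -0.004 and 0.004 m and angle between the z axis of dispenser_a and the z axis of pocket_2, either way round below 0.08 rad and x of slider_a in the frame of pocket_2 above 0.02 m and linear speed of dispenser_a below 0.03 m/s and contact force between the fingers and dispenser_a below 0.3 N) or (x of dispenser_b in the frame of pocket_2 between -0.007 and 0.007 m and y of dispenser_b in the frame of pocket_2 between -0.005 and 0.005 m and z of dispenser_b in the frame of pocket_2 between -0.004 and 0.004 m and angle between the z axis of dispenser_b and the z axis of pocket_2, either way round below 0.08 rad and x of slider_b in the frame of pocket_2 above 0.02 m and linear speed of dispenser_b below 0.03 m/s and contact force between the fingers and dispenser_b below 0.3 N)) and ((x of dispenser_a in the frame of pocket_3 between -0.007 and 0.007 m and y of dispenser_a in the frame of pocket_3 between -0.005 and 0.005 m and z of dispenser_a in the frame of pocket_3 between -0.004 and 0.004 m and angle between the z axis of dispenser_a and the z axis of pocket_3, either way round below 0.08 rad and x of slider_a in the frame of pocket_3 above 0.02 m and linear speed of dispenser_a below 0.03 m/s and contact force between the fingers and dispenser_a below 0.3 N) or (x of dispenser_b in the frame of pocket_3 between -0.007 and 0.007 m and y of dispenser_b in the frame of pocket_3 between -0.005 and 0.005 m and z of dispenser_b in the frame of pocket_3 between -0.004 and 0.004 m and angle between the z axis of dispenser_b and the z axis of pocket_3, either way round below 0.08 rad and x of slider_b in the frame of pocket_3 above 0.02 m and linear speed of dispenser_b below 0.03 m/s and contact force between the fingers and dispenser_b below 0.3 N))), for 0.2 s.
At the end, for the whole second after the job is handed in: One dispenser lies in pocket two and the other in pocket three, each down on the recess floor (within 4 mm), centred (7 mm along, 5 mm across), flat (0.08 rad), slider at the upper end, released and at rest; the first dispenser is still in pocket one (within 10 mm) (all of step 2 and distance of dispenser_c from where it was at the start of the episode below 0.01 m); the robot touches nothing.
It fails at once if the dispenser already in pocket one is disturbed (moved more than 20 mm) (distance of dispenser_c from where it was at the start of the episode above 0.02 m).
It fails at once if the timer is disturbed (moved more than 30 mm) (distance of timer from where it was at the start of the episode above 0.03 m).
It fails at once if the marker pen is disturbed (moved more than 30 mm) (distance of marker_pen from where it was at the start of the episode above 0.03 m).
It fails at once if the coplin jar is disturbed (moved more than 30 mm) (distance of coplin_jar from where it was at the start of the episode above 0.03 m).
It also fails if it takes over 58 s, if anything falls off the work surface, if the arm or the gripper's body presses on something with over 40 N, if the wrist force passes 120 N, or if a joint passes its speed limit or range.

## Working session

There is one attempt and no reset: what is moved stays moved. The work goes in short steps, Python scripts to look and compute and a tool call to move; the robot and the scene stay as the last step left them, time stands still between calls to the robot, and variables do not carry over. Pictures are saved under pics/ and viewed, at most 10 in all, crops included, and the job is handed in when it is done.

Besides the shell and the picture viewer there is one more tool, called after "Request:" in YAML: its name, and indented under it one key for each argument. send_rows: Moves the arm, as the interface text tells. Its arguments: {"type":"object","properties":{"increments":{"type":"array","items":{"type":"object","properties":{"dx":{"type":"number"},"dy":{"type":"number"},"dz":{"type":"number"},"roll":{"type":"number"},"claw":{"type":"number"}}}},"grip_force":{"type":"number"}},"required":["increments"]}

```bash
ls; mkdir -p pics; cat > h.py <<'E'
import numpy as np, cv2
from workcell import get_state, read_camera, hand_in
def cam(n):
    c=read_camera(n); c['K']=np.array([[c['fx'],0,c['cx']],[0,c['fy'],c['cy']],[0,0,1.]]); c['d']=np.array(c['dist_coeffs'],float)
    c['T']=np.array(c['world_to_cam']); return c
def ray(c,px):
    u=cv2.undistortPoints(np.array(px,float).reshape(-1,1,2),c['K'],c['d']).reshape(-1,2)
    d=np.c_[u[:,0],-u[:,1],-np.ones(len(u))]@c['T'][:3,:3]
    return -c['T'][:3,:3].T@c['T'][:3,3],d
def onz(c,px,z):
    o,d=ray(c,px); return o+d*((z-o[2])/d[:,2])[:,None]
def proj(c,P):
    P=np.array(P,float).reshape(-1,3); q=P@c['T'][:3,:3].T+c['T'][:3,3]; q=q*[1,-1,-1]
    return cv2.projectPoints(q,np.zeros(3),np.zeros(3),c['K'],c['d'])[0].reshape(-1,2)
def tri(c1,p1,c2,p2):
    o1,d1=ray(c1,p1);o2,d2=ray(c2,p2);out=[]
    for a,b in zip(d1,d2):
        s=np.linalg.lstsq(np.c_[a,-b],o2-o1,rcond=None)[0]
        A=o1+a*s[0];B=o2+b*s[1]; out.append(np.r_[(A+B)/2,np.linalg.norm(A-B)])
    return np.array(out)
E
python3 - <<'E'
from h import *
s=get_state(); print({k:np.round(v,3) for k,v in s.items()})
for n in ['top','side']:
    c=cam(n); print(n,c['K'].round(1).tolist(),c['d'],(-c['T'][:3,:3].T@c['T'][:3,3]).round(3),(-c['T'][2,:3]).round(3))
    cv2.imwrite(f'pics/{n}0.png',cv2.resize(c['image'],(800,600)))
    cv2.imwrite(f'{n}0.png',c['image'])
E
```

```text
pics
{'clock': np.float64(0.0), 'joint_pos': array([1.044, 0.314, 0.045, 1.304, 0.   , 1.431]), 'qvel': array([-0.   , -0.002, -0.   , -0.001, -0.   , -0.001]), 'tau': array([-0.0000e+00, -4.8063e+01,  2.9853e+01,  2.0000e-02, -0.0000e+00,
        0.0000e+00]), 'tcp_pos': array([0.217, 0.532, 0.23 ]), 'orientation': array([-0.   ,  0.192,  0.981, -0.001]), 'wrist_force': array([-0.887,  0.077,  0.172]), 'ft_torque': array([-0.052, -0.062,  0.013]), 'grip_force': np.float64(0.0), 'finger_gap': np.float64(0.085)}
top [[431.5, 0.0, 257.9], [0.0, 431.5, 189.7], [0.0, 0.0, 1.0]] [-0.06749999  0.          0.          0.          0.        ] [-0.154  0.248  1.975] [ 0.363 -0.126 -0.923]
side [[413.5, 0.0, 261.7], [0.0, 413.5, 184.8], [0.0, 0.0, 1.0]] [-0.03829996  0.          0.          0.          0.        ] [-0.192 -0.623  1.434] [ 0.453  0.376 -0.808]
```

View pics/top0.png

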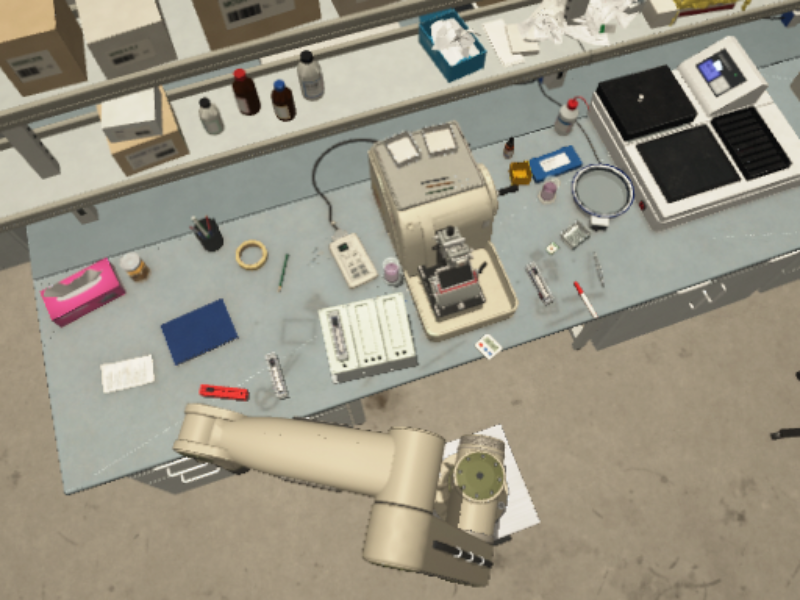

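View pics/side0.png

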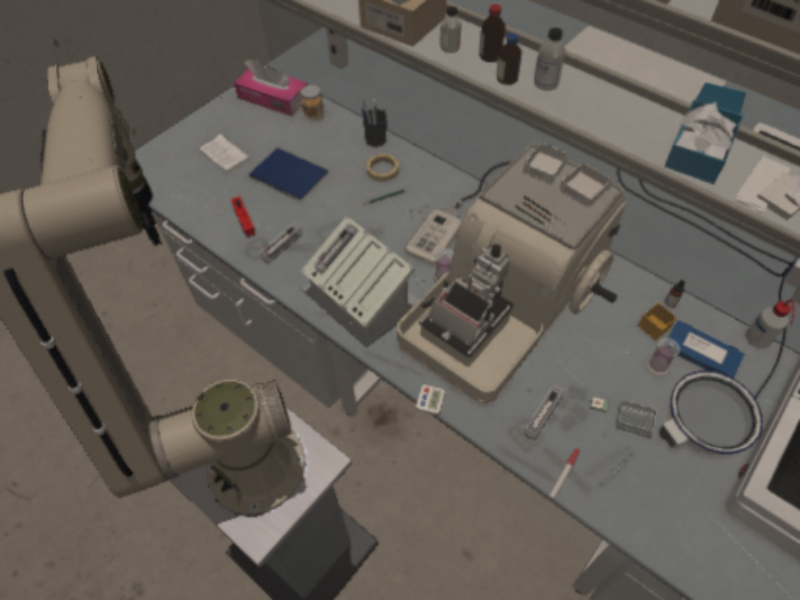

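The top view (800 px scale) shows the stand at (367,337), dispenser-like items at (277,375) and (539,283), a red look-alike at (223,392) and a faint clear item at (597,268). The leftmost pocket is already full. Next is one enlarged montage to check the studs and candidates.

```bash
python3 - <<'E'
from h import *
t=cv2.imread('top0.png'); s=cv2.imread('side0.png')
def crop(im,x,y,w,h,W,H): return cv2.resize(im[y:y+h,x:x+w],(W,H),interpolation=cv2.INTER_CUBIC)
m=np.zeros((600,800,3),np.uint8)
m[:300,:400]=crop(t,197,180,80,60,400,300)
m[:300,400:]=crop(s,185,132,100,75,400,300)
m[300:,:200]=crop(t,155,220,40,40,200,300) if 0 else crop(t,155,215,40,60,200,300)
m[300:,200:400]=crop(s,155,135,40,60,200,300)
m[300:,400:600]=crop(t,325,155,60,60*3//2,200,300)
m[300:,600:]=crop(s,325,235,60,90,200,300)
cv2.imwrite('pics/m.png',m)
c=cam('top')
for n,p in dict(A=(277,375),red=(223,392),B=(539,283),ghost=(597,268),pen=(585,298)).items(): print(n,onz(c,np.array(p)/1.5625,.03).round(3))
E
```

```text
A [[0.494 0.422 0.03 ]]
red [[0.495 0.588 0.03 ]]
B [[ 0.513 -0.438  0.03 ]]
ghost [[ 0.5   -0.636  0.03 ]]
pen [[ 0.419 -0.555  0.03 ]]
```

View pics/m.png

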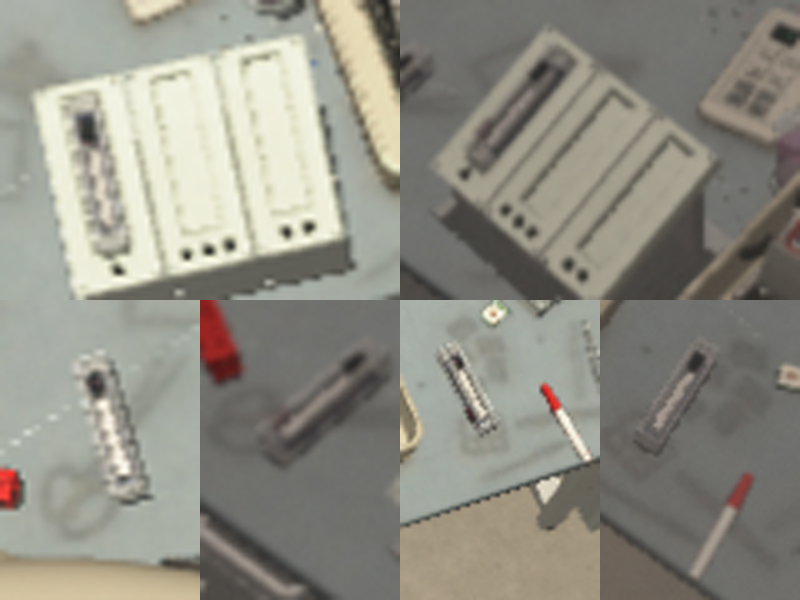

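The montage shows one stud on the left pocket (already loaded), three on the middle and two on the right, so pocket 2 is the right one. The candidates at top-view pixels (800 px scale):
- (277,375), clear with a dark slider at its far end: dispenser a.
- (539,283), the same: dispenser b.
- (223,392), red: the look-alike, left alone.
- (597,268): clutter beyond the pen.

The crop confirms a and b. Next I measure the studs and sliders.

```bash
cat > stand.py <<'E'
from h import *
def dark(im,p,r):
    g=im.min(2).astype(float); x,y=np.round(p).astype(int); w=g[y-r:y+r+1,x-r:x+r+1]
    k=np.clip(np.percentile(w,75)-25-w,0,None); k[k<.25*k.max()]=0
    n,l,st,ce=cv2.connectedComponentsWithStats((k>0).astype(np.uint8)); i=l[np.unravel_index(k.argmax(),k.shape)]; k[l!=i]=0
    Y,X=np.mgrid[y-r:y+r+1,x-r:x+r+1]; return np.array([(k*X).sum(),(k*Y).sum()])/k.sum()
E
python3 - <<'E'
from stand import *
t=cam('top');s=cam('side')
pt=np.array([(118,269),(186,254),(208,250),(230,244),(287,231),(308,226)])/5+[197,180]
ps=np.array([(64,173),(106,207),(118,217),(131,228),(168,263),(182,275)])/4+[185,132]
pt=[dark(t['image'],p,2) for p in pt]; ps=[dark(s['image'],p,2) for p in ps]
a=onz(t,pt,.0911);b=onz(s,ps,.0911)
print(np.c_[a[:,:2],b[:,:2],tri(t,pt,s,ps)].round(4))
off=np.array([84,20,0,-20,-74,-94])-0. # y in stand frame rel. to middle pocket
for q in (a,b):
    A=np.c_[off/1000,np.ones(6)]; k=np.linalg.lstsq(A,q[:,:2],rcond=None)[0]
    yaw=np.arctan2(-k[0,0],k[0,1]); print('yaw deg',np.degrees(yaw),'scale',np.linalg.norm(k[0]),'mid',k[1],(A@k-q[:,:2]).round(4).tolist())
# sliders
for n,p,q in (('A',(95/5+155,380/1-300),(0,0)),):
    pass
T=[(95/5+155,(380-300)/5+215),(455-400)/200*60+325 and ((455-400)*.3+325,(360-300)*.3+155)]
S=[((352-200)/5+155,(362-300)/5+135),((695-600)*.3+325,(360-300)*.3+235)]
T=[dark(t['image'],p,4) for p in T];S=[dark(s['image'],p,4) for p in S]
print(T,S);print(onz(t,T,.033).round(4),onz(s,S,.033).round(4),tri(t,T,s,S).round(4))
E
```

```text
[[0.4391 0.2242 0.445  0.2273 0.4397 0.2237 0.0969 0.0048]
 [0.4326 0.1607 0.4363 0.1633 0.4326 0.1606 0.0958 0.0029]
 [0.4298 0.1401 0.4341 0.1428 0.4299 0.14   0.0963 0.0033]
 [0.4284 0.1204 0.4321 0.1239 0.4278 0.1205 0.0973 0.0026]
 [0.4235 0.0676 0.4257 0.0693 0.4233 0.0677 0.0944 0.0016]
 [0.4213 0.0469 0.4252 0.0503 0.4208 0.0472 0.0974 0.0028]]
yaw deg -5.6694187792431725 scale 0.9987716619250646 mid [0.43050615 0.14057912] [[-0.0003, -0.0002], [-0.0001, -0.0002], [0.0007, 0.0005], [0.0001, 0.0003], [-0.0002, -0.0006], [-0.0001, 0.0002]]
yaw deg -6.4675439627334015 scale 1.0020915705792244 mid [0.43464083 0.14342452] [[-0.0008, -0.0003], [0.0005, 0.0001], [0.0006, 0.0006], [0.0003, -0.0004], [0.0006, 0.0004], [-0.0012, -0.0004]]
[array([173.71169538, 231.46328196]), array([341.95327103, 173.31775701])] [array([185.26602564, 147.31089744]), array([353.22625216, 253.31088083])]
[[ 0.5383  0.4268  0.033 ]
 [ 0.5561 -0.4399  0.033 ]] [[ 0.5409  0.4288  0.033 ]
 [ 0.5613 -0.4388  0.033 ]] [[ 0.5381  0.4263  0.0362  0.0019]
 [ 0.5563 -0.439   0.0381  0.0042]]
```

Request:
send_rows:
  increments:
    - {"dx":2,"dy":-0.9,"dz":0,"roll":0,"claw":1}
    - {"dx":4,"dy":-1.8,"dz":0,"roll":0,"claw":1}
    - {"dx":6,"dy":-2.7,"dz":0,"roll":0,"claw":1}
    - {"dx":8,"dy":-3.6,"dz":0,"roll":0,"claw":1}
    - {"dx":9,"dy":-4.4,"dz":0,"roll":0,"claw":1}

```text
clock: 0.88
tcp_pos: [0.4444, 0.4213, 0.2308]
orientation: [0.0, 0.193, 0.981, -0.0]
wrist_force: [-0.4, 0.1, 0.3]
finger_gap: 0.0853
grip_force: 0.0
```

```bash
python3 - <<'E'
from h import *
c=cam('wrist'); print((-c['T'][:3,:3].T@c['T'][:3,3]).round(3),(-c['T'][2,:3]).round(3),c['K'].round(1).tolist())
cv2.imwrite('w1.png',c['image']);cv2.imwrite('pics/w1.png',c['image'])
print(proj(c,[[.494,.422,.03],[.539,.4275,.034]]))
E
```

```text
[0.383 0.446 0.373] [ 0.244 -0.101 -0.964] [[288.3, 0.0, 256.4], [0.0, 288.3, 196.5], [0.0, 0.0, 1.0]]
[[272.36360952 210.43401677]
 [289.41827649 240.94746357]]
```

View pics/w1.png

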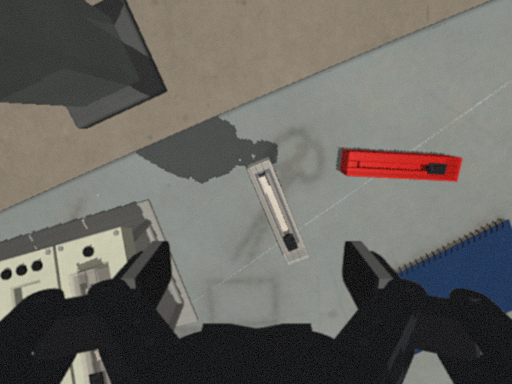

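```bash
cat > disp.py <<'E'
from h import *
def disp(c,guess,tag):
    im=c['image']; u,v=proj(c,[*guess,.034])[0]; R=45
    x0,y0=int(u)-R,max(int(v)-R-30,0); w=im[y0:y0+150,max(x0,0):x0+2*R].astype(int); off=[max(x0,0),y0]
    d=(w.max(2)<70)&(np.hypot(np.arange(w.shape[1])[None]+off[0]-u,np.arange(w.shape[0])[:,None]+off[1]-v)<22)
    n,l,st,ce=cv2.connectedComponentsWithStats(d.astype(np.uint8)); i=1+st[1:,4].argmax(); sl=ce[i]+off
    m=(w.min(2)>170).astype(np.uint8); n,l,st,ce=cv2.connectedComponentsWithStats(m); j=1+st[1:,4].argmax()
    ys,xs=np.where(l==j); P=onz(c,np.c_[xs,ys]+off,.028)[:,:2]; mu=P.mean(0); V=np.linalg.svd(P-mu,full_matrices=False)[2][0]; V*=np.sign(V[0])
    S=onz(c,[sl],.034)[0,:2]; q=(P-mu)@V
    print(tag,'slider px',sl,'world',S,'area',st[j,4],'strip ctr',mu,'heading deg',np.degrees(np.arctan2(V[1],V[0])),'len',np.ptp(q),'ctr from slider',S-.039*V, 'lat slider off axis',np.cross(V,S-mu))
E
python3 - <<'E'
from disp import *
c=cam('wrist'); disp(c,(.539,.4275),'A')
P=onz(c,[(248,168),(268,160),(308,260),(290,264)],.03)[:,:2]; print(P, np.linalg.norm(np.diff(P,axis=0),axis=1))
n=(P[0]+P[1])/2;f=(P[2]+P[3])/2;print((n+f)/2,np.degrees(np.arctan2(*(f-n)[::-1])))
E
```

```text
A slider px [291.05063291 239.0443038 ] world [0.53992987 0.4276282 ] area 338 strip ctr [0.48503969 0.42670694] heading deg 1.661877682336702 len 0.07602746206127652 ctr from slider [0.50094628 0.42649716] lat slider off axis -0.0006709997655302906
[[0.43558903 0.41202554]
 [0.43578208 0.43781792]
 [0.57828771 0.43760667]
 [0.57471203 0.41363651]] [0.0257931  0.14250579 0.02423539]
[0.50609271 0.42527166] 0.2847624074198592
```

Request:
send_rows:
  increments:
    - {"dx":0.6,"dy":0.1,"dz":-1,"roll":1.0,"claw":1}
    - {"dx":1.2,"dy":0.1,"dz":-2,"roll":2.0,"claw":1}
    - {"dx":1.8,"dy":0.2,"dz":-3,"roll":2.9,"claw":1}
    - {"dx":2.35,"dy":0.2,"dz":-4.5,"roll":2.9,"claw":1}
    - {"dx":2.35,"dy":0.2,"dz":-5.2,"roll":2.9,"claw":1}

```text
clock: 1.6
tcp_pos: [0.4994, 0.4273, 0.0988]
orientation: [-0.002, -0.009, 1.0, -0.001]
wrist_force: [0.0, -0.1, -0.8]
finger_gap: 0.0852
grip_force: 0.0
```

```bash
python3 - <<'E'
from disp import *
print(get_state()['tcp_pos'],get_state()['orientation'])
c=cam('wrist'); cv2.imwrite('pics/w2.png',c['image']); print(proj(c,[[.54,.4276,.034],[.573,.427,.03],[.433,.424,.03]]))
E
```

```text
[0.49940864 0.42729772 0.0987822 ] [-1.52389447e-03 -9.04441433e-03  9.99957628e-01 -7.86862894e-04]
[[256.59027877 258.32374977]
 [255.13064676 291.81407563]
 [254.38676382 118.2860421 ]]
```

View pics/w2.png

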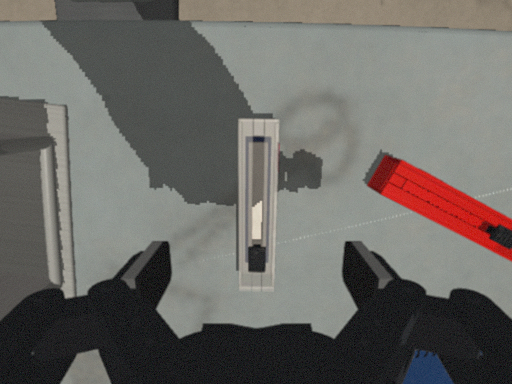

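The dispenser lies vertical in the wrist view, from row 119 to row 290 with the slider at (257,258), as predicted. I'm descending.

Request:
send_rows:
  increments:
    - {"dx":0,"dy":0,"dz":-1,"roll":0,"claw":1}
    - {"dx":0,"dy":0,"dz":-2,"roll":0,"claw":1}
    - {"dx":0,"dy":0,"dz":-3,"roll":0,"claw":1}
    - {"dx":0,"dy":0,"dz":-3.45,"roll":0,"claw":1}
    - {"dx":0,"dy":0,"dz":-3.45,"roll":0,"claw":1}

```text
clock: 2.28
tcp_pos: [0.5, 0.4277, 0.0152]
orientation: [-0.0, -0.009, 1.0, -0.0]
wrist_force: [-0.2, -0.1, -0.5]
finger_gap: 0.0857
grip_force: 0.0
```

Request:
send_rows:
  increments:
    - {"dx":0.12,"dy":0,"dz":-0.2,"roll":0,"claw":1}
    - {"dx":0.12,"dy":0,"dz":-0.2,"roll":0,"claw":-0.4}
    - {"dx":0.12,"dy":0,"dz":-0.2,"roll":0,"claw":-0.6}
    - {"dx":0.12,"dy":0,"dz":-0.2,"roll":0,"claw":-0.6}
    - {"dx":0.12,"dy":0,"dz":-0.2,"roll":0,"claw":-0.6}
  grip_force: 30

```text
clock: 2.9
tcp_pos: [0.504, 0.4278, 0.0106]
orientation: [0.0, -0.009, 1.0, 0.0]
wrist_force: [1.0, -0.2, 2.0]
finger_gap: 0.0293
grip_force: 31.6
```

Request:
send_rows:
  increments:
    - {"dz":0,"claw":-0.6}
    - {"dz":0,"claw":-0.6}
    - {"dz":0.5,"claw":-0.6}
    - {"dz":1,"claw":-0.6}
    - {"dz":1,"claw":-0.6}

```text
schema error: expected keys dx, dy, dz, roll, claw
```

```bash
python3 - <<'E'
from disp import *
print(get_state()['tcp_pos'],get_state()['finger_gap'])
c=cam('wrist'); cv2.imwrite('pics/w3.png',c['image'])
E
```

```text
[0.5040233  0.42776117 0.01055994] 0.029314846874991796
```

View pics/w3.png

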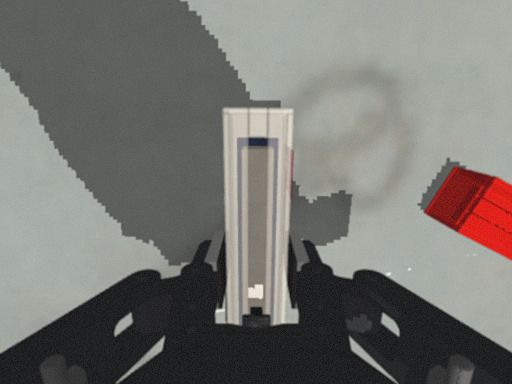

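Request:
send_rows:
  increments:
    - {"dx":0,"dy":0,"dz":0.6,"roll":0,"claw":-0.6}
    - {"dx":0,"dy":0,"dz":2.4,"roll":0,"claw":-0.6}
    - {"dx":-0.5,"dy":-0.5,"dz":4.4,"roll":0,"claw":-0.6}
    - {"dx":-1,"dy":-1.5,"dz":6.4,"roll":0,"claw":-0.6}
    - {"dx":-1.5,"dy":-2.5,"dz":8.4,"roll":0,"claw":-0.6}

```text
clock: 3.58
tcp_pos: [0.4655, 0.3644, 0.2225]
orientation: [0.0, -0.009, 1.0, 0.0]
wrist_force: [0.2, 0.7, -1.9]
finger_gap: 0.0292
grip_force: 31.2
```

Request:
send_rows:
  increments:
    - {"dx":-0.5,"dy":-1,"dz":1.5,"roll":-0.5,"claw":-0.6}
    - {"dx":-1,"dy":-2,"dz":3,"roll":-0.8,"claw":-0.6}
    - {"dx":-1,"dy":-3,"dz":4.5,"roll":-0.8,"claw":-0.6}
    - {"dx":-1,"dy":-3,"dz":5,"roll":-0.8,"claw":-0.6}
    - {"dx":-1,"dy":-3,"dz":5,"roll":-0.8,"claw":-0.6}

```text
clock: 4.2
tcp_pos: [0.4415, 0.2905, 0.3459]
orientation: [0.001, 0.047, 0.999, 0.001]
wrist_force: [0.4, 0.1, -1.1]
finger_gap: 0.0293
grip_force: 31.3
```

```bash
python3 - <<'E'
from disp import *
print(get_state()['tcp_pos'],get_state()['finger_gap'],get_state()['orientation'])
c=cam('wrist'); cv2.imwrite('pics/w4.png',c['image'])
E
```

```text
[0.44153976 0.29047256 0.34588973] 0.029252657149546016 [8.34045137e-04 4.68716961e-02 9.98900344e-01 6.71340548e-04]
```

View pics/w4.png

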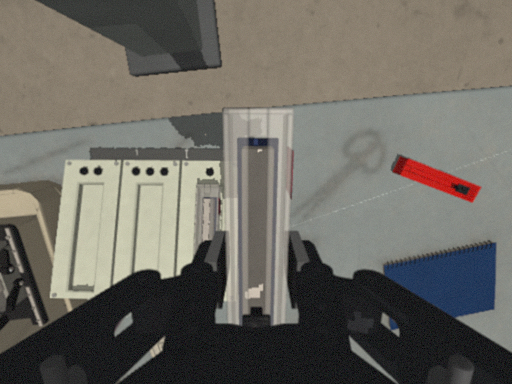

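```bash
cat > model.py <<'E'
import numpy as np
def pocket(o3,yaw,k,p):  # k: 3 mid, 2 right ; p in pocket frame -> world
    a=np.radians(25);c,s=np.cos(yaw),np.sin(yaw)
    X=np.array([c*np.cos(a),s*np.cos(a),np.sin(a)]);Y=np.array([-s,c,0]);Z=np.cross(X,Y)
    o=np.r_[o3,.116]-(.084*Y if k==2 else 0)
    return o+np.array(p,float).reshape(-1,3)@np.array([X,Y,Z])
E
python3 - <<'E'
from stand import *; from model import pocket
c=cam('wrist')
w=[dark(c['image'],p,6) for p in [(84,171),(99,170),(136,171),(150,171),(164,171),(210,171)]]
off=np.array([-94,-74,-20,0,20,84])[::1]/1000
off=np.array([-.094,-.074,-.02,0,.02,.084])
b=onz(c,w,.0925); A=np.c_[off,np.ones(6)]; k=np.linalg.lstsq(A,b[:,:2],rcond=None)[0]
yaw=np.arctan2(-k[0,0],k[0,1]); print('yaw',np.degrees(yaw),np.linalg.norm(k[0]),k[1],(A@k-b[:,:2]).round(4).tolist())
yaw=np.radians(-6); 
o3=k[1]+.0885*np.array([np.cos(yaw),np.sin(yaw)]); print('o3',o3,'o2',pocket(o3,yaw,2,[0,0,0]))
im=cv2.resize(c['image'],None,fx=4,fy=4,interpolation=cv2.INTER_CUBIC)
for kk in (2,3):
  q=proj(c,pocket(o3,yaw,kk,[(x,y,.012) for x,y in [(-.075,.0195),(.075,.0195),(.075,-.0195),(-.075,-.0195)]])); print(kk,q.round(1).tolist())
  cv2.polylines(im,[np.round(q*4+1.5).astype(int)],True,(0,0,255),1)
q=proj(c,pocket(o3,yaw,2,[(x,y,.012) for x,y in [(-.107,-.04),(.083,-.04),(.083,.124),(-.107,.124)]]));cv2.polylines(im,[np.round(q*4+1.5).astype(int)],True,(255,0,0),1)
cv2.imwrite('pics/w5.png',im[590:1190,150:950])
E
```

```text
yaw -5.839887262199801 0.9952448022167133 [0.43283053 0.14146393] [[-0.0001, 0.0002], [0.0, -0.0001], [0.0001, -0.0001], [-0.0001, 0.0], [0.0001, -0.0001], [-0.0, 0.0001]]
o3 [0.52084572 0.13221316] o2 [[0.51206533 0.04867332 0.116     ]]
2 [[104.2, 182.5], [93.5, 293.6], [64.6, 292.9], [77.0, 182.2]]
3 [[163.7, 183.1], [156.6, 294.9], [127.1, 294.4], [136.0, 182.8]]
```

View pics/w5.png

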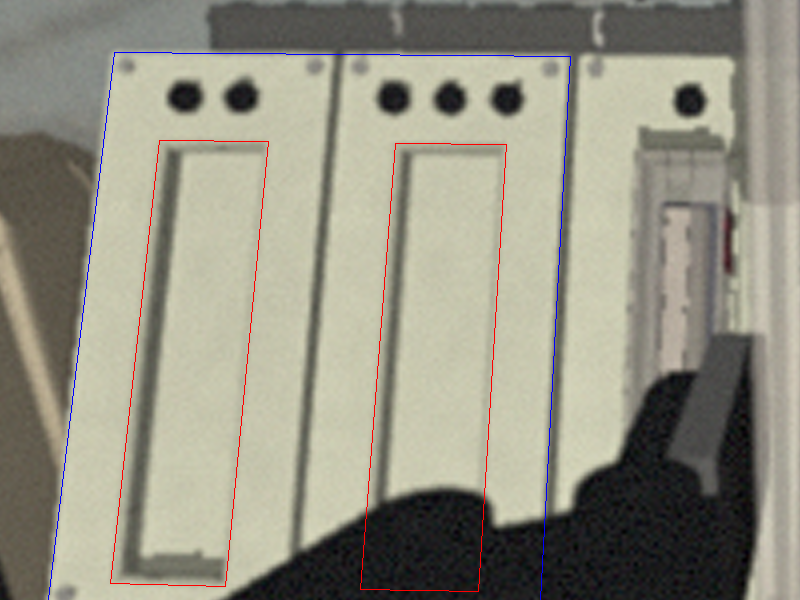

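The red outlines match the real chamfered mouths of pockets 2 and 3, so the stand pose is good to 1–2 mm. I'm moving over pocket 2.

Request:
send_rows:
  increments:
    - {"dx":0.5,"dy":-2,"dz":-0.4,"roll":0,"claw":-0.6}
    - {"dx":1,"dy":-4,"dz":-0.8,"roll":-0.06,"claw":-0.6}
    - {"dx":1.5,"dy":-6,"dz":-1.6,"roll":-0.06,"claw":-0.6}
    - {"dx":2,"dy":-8,"dz":-2.4,"roll":-0.06,"claw":-0.6}
    - {"dx":2.4,"dy":-9.6,"dz":-3.2,"roll":-0.06,"claw":-0.6}

```text
clock: 4.92
tcp_pos: [0.5008, 0.0488, 0.2624]
orientation: [-0.002, 0.051, 0.999, 0.0]
wrist_force: [-0.4, -0.2, -0.3]
finger_gap: 0.0296
grip_force: 31.3
```

Request:
send_rows:
  increments:
    - {"dx":0,"dy":0,"dz":0,"roll":0,"claw":-0.6}
    - {"dx":0,"dy":0,"dz":0,"roll":0,"claw":-0.6}
    - {"dx":0,"dy":0,"dz":0,"roll":0,"claw":-0.6}
    - {"dx":0,"dy":0,"dz":-0.5,"roll":0,"claw":-0.6}
    - {"dx":0,"dy":0,"dz":-0.5,"roll":0,"claw":-0.6}

```text
clock: 5.55
tcp_pos: [0.5004, 0.0508, 0.2515]
orientation: [-0.001, 0.05, 0.999, 0.0]
wrist_force: [-0.4, 1.4, -0.8]
finger_gap: 0.0293
grip_force: 31.2
```

Request:
send_rows:
  increments:
    - {"dx":0.08,"dy":-0.04,"dz":-1.2,"roll":0,"claw":-0.6}
    - {"dx":0.08,"dy":-0.04,"dz":-2.4,"roll":0,"claw":-0.6}
    - {"dx":0.08,"dy":-0.04,"dz":-3.2,"roll":0,"claw":-0.6}
    - {"dx":0.08,"dy":-0.04,"dz":-3.4,"roll":0,"claw":-0.6}
    - {"dx":0.08,"dy":-0.04,"dz":-3.4,"roll":0,"claw":-0.6}
  grip_force: 22

```text
clock: 6.18
tcp_pos: [0.5033, 0.0492, 0.1679]
orientation: [0.0, 0.051, 0.999, 0.0]
wrist_force: [-0.9, 0.1, 0.3]
finger_gap: 0.0294
grip_force: 31.3
```

Request:
send_rows:
  increments:
    - {"dx":0,"dy":0,"dz":-0.15,"roll":0,"claw":-0.6}
    - {"dx":0,"dy":0,"dz":-0.3,"roll":0,"claw":-0.6}
    - {"dx":0,"dy":0,"dz":-0.4,"roll":0,"claw":-0.6}
    - {"dx":0,"dy":0,"dz":-0.5,"roll":0,"claw":-0.6}
    - {"dx":0,"dy":0,"dz":-0.6,"roll":0,"claw":-0.6}

```text
clock: 6.8
tcp_pos: [0.503, 0.0488, 0.1528]
orientation: [-0.0, 0.051, 0.999, -0.0]
wrist_force: [-3.8, -0.3, 5.9]
finger_gap: 0.0295
grip_force: 32.0
```

Request:
send_rows:
  increments:
    - {"dx":0,"dy":0,"dz":-0.1,"roll":0,"claw":-0.6}
    - {"dx":0,"dy":0,"dz":-0.2,"roll":0,"claw":-0.6}
    - {"dx":0,"dy":0,"dz":-0.25,"roll":0,"claw":-0.6}
    - {"dx":0,"dy":0,"dz":-0.3,"roll":0,"claw":-0.6}
    - {"dx":0,"dy":0,"dz":-0.3,"roll":0,"claw":-0.6}

```text
clock: 7.42
tcp_pos: [0.5012, 0.0489, 0.1451]
orientation: [-0.002, 0.051, 0.999, -0.0]
wrist_force: [-6.3, -0.9, 5.9]
finger_gap: 0.0296
grip_force: 32.5
```

```bash
python3 - <<'E'
from h import *
c=cam('wrist'); s=cam('side')
m=np.zeros((384,800,3),np.uint8); m[:,:400]=c['image'][:,56:456]; m[:,400:]=cv2.resize(s['image'][125:225,185:289],(400,384),interpolation=cv2.INTER_CUBIC)
cv2.imwrite('pics/w6.png',m)
E
```

```text
(no output)
```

View pics/w6.png

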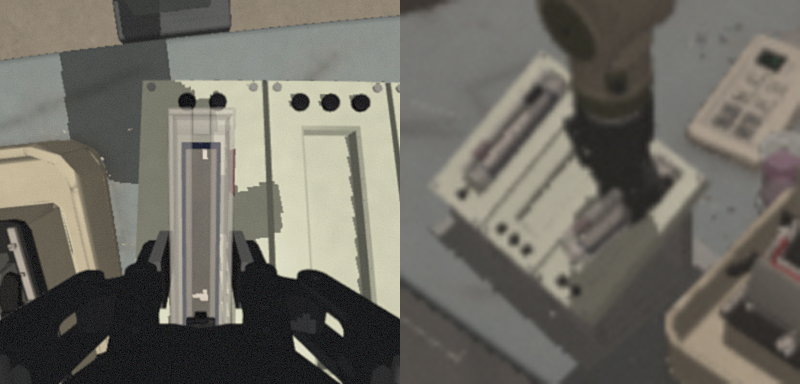

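The wrist view shows the dispenser over recess 2, near end at row 108, starting to pitch down. The force is steady at about 6 N, so I keep pressing.

Request:
send_rows:
  increments:
    - {"dx":0,"dy":0,"dz":-0.1,"roll":0,"claw":-0.6}
    - {"dx":0.03,"dy":0,"dz":-0.2,"roll":0,"claw":-0.6}
    - {"dx":0.05,"dy":0,"dz":-0.3,"roll":0,"claw":-0.6}
    - {"dx":0.05,"dy":0,"dz":-0.4,"roll":0,"claw":-0.6}
    - {"dx":0.05,"dy":0,"dz":-0.4,"roll":0,"claw":-0.6}
  grip_force: 20

```text
clock: 8.15
tcp_pos: [0.5009, 0.0491, 0.1343]
orientation: [-0.003, 0.051, 0.999, -0.0]
wrist_force: [-8.3, -0.5, 4.5]
finger_gap: 0.029
grip_force: 33.5
```

```bash
python3 - <<'E'
from h import *
c=cam('wrist'); g=c['image']
m=np.zeros((384,800,3),np.uint8); m[:,:400]=g[:,56:456]; m[:,400:]=cv2.resize(g[80:200,200:325],(400,384),interpolation=cv2.INTER_CUBIC)
cv2.imwrite('pics/w7.png',m)
E
```

```text
(no output)
```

View pics/w7.png

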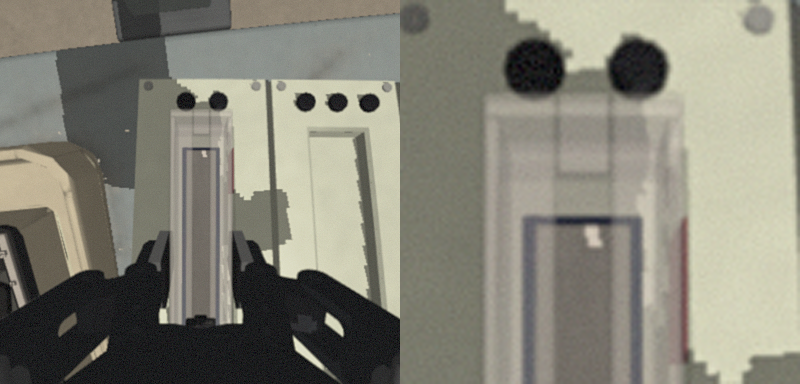

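```bash
cat > near.py <<'E'
from h import *; from model import pocket
c=cam('wrist'); s=get_state(); print(s['tcp_pos'].round(4),s['wrist_force'].round(1))
O=pocket([.5208,.1322],np.radians(-5.9),2,[0,0,0])[0]
R=np.array([pocket([.5208,.1322],np.radians(-5.9),2,e)[0]-O for e in np.eye(3)])
tcp=s['tcp_pos'];u=np.array([np.cos(-.103),np.sin(-.103),0])
for th in range(0,27,3):
    t=np.radians(th); ct=tcp+[0,0,.0114]-.001*u
    pts=[]
    for y in (.015,-.015):
        for (a,h) in ((-.07,.008),):
            pts.append(ct+u*(a*np.cos(t)+-h*np.sin(t)*1)+np.array([0,0,a*np.sin(t)+h*np.cos(t)])+np.array([-u[1],u[0],0])*y)
    q=proj(c,pts); cen=ct+u*(.022*np.sin(t))+np.array([0,0,-.022*np.cos(t)])
    print(th,q.round(1).tolist(),'width',abs(q[0,0]-q[1,0]).round(1),'underside centre in pocket mm',(R@(cen-O)*1e3).round(1))
g=cv2.cvtColor(c['image'],cv2.COLOR_BGR2GRAY).astype(float)
col=g[85:215,246:270].mean(1); print('row grads',[(85+i,round(d)) for i,d in enumerate(np.diff(col)) if abs(d)>5])
for r in (115,125,135):
    row=g[r-2:r+3].mean(0); print(r,[(x,round(row[x+1]-row[x-1])) for x in range(210,310) if abs(row[x+1]-row[x-1])>9])
E
python3 near.py
```

```text
[0.5011 0.0492 0.1344] [-9.6 -0.1  3.3]
0 [[294.5, 106.5], [221.3, 106.4]] width 73.2 underside centre in pocket mm [-7.6 -0.6 12.2]
3 [[293.4, 106.1], [222.3, 106.0]] width 71.1 underside centre in pocket mm [-6.6 -0.6 11.7]
6 [[292.4, 106.2], [223.3, 106.1]] width 69.1 underside centre in pocket mm [-5.5 -0.6 11.3]
9 [[291.4, 106.7], [224.2, 106.6]] width 67.2 underside centre in pocket mm [-4.4 -0.6 11. ]
12 [[290.4, 107.6], [225.1, 107.5]] width 65.3 underside centre in pocket mm [-3.3 -0.6 10.7]
15 [[289.5, 108.9], [225.9, 108.8]] width 63.6 underside centre in pocket mm [-2.2 -0.6 10.5]
18 [[288.7, 110.6], [226.7, 110.5]] width 61.9 underside centre in pocket mm [-1.  -0.6 10.3]
21 [[287.8, 112.5], [227.5, 112.4]] width 60.3 underside centre in pocket mm [ 0.1 -0.6 10.2]
24 [[287.0, 114.8], [228.2, 114.7]] width 58.8 underside centre in pocket mm [ 1.3 -0.6 10.1]
row grads [(91, -8), (92, -15), (93, -15), (94, -14), (95, -12), (96, -7), (100, -20), (101, -18), (102, -6), (106, 5), (107, 12), (108, 21), (109, 15), (110, 7), (111, 8), (112, 6), (114, -5), (115, -12), (116, -7), (
[... 182 characters left out ...]
(249, 12), (250, 19), (263, -9), (264, -24), (265, -11), (266, 18), (267, 17), (275, 21), (276, 21), (288, 21), (289, 18)]
125 [(225, 13), (226, 34), (227, 31), (228, 10), (229, -12), (230, -23), (231, -15), (233, 11), (247, -14), (248, -10), (249, 10), (250, 15), (264, -23), (265, -11), (266, 15), (267, 16), (277, 14), (278, 12), (280, -17), (281, -14), (283, 31), (284, 33), (285, 10), (286, -9), (287, -12), (288, 13), (289, 30), (290, 13)]
135 [(225, 11), (226, 34), (227, 32), (229, -12), (230, -17), (234, 14), (235, 11), (247, -15), (248, -17), (266, 20), (267, 19), (275, 14), (276, 17), (278, -10), (279, -25), (280, -19), (281, -12), (284, 17), (285, 15), (289, 35), (290, 39), (291, 13)]
```

The measured pitch is about 17° with the underside centre at (-1.5, -0.6, 10) mm in pocket 2, which matches the plan. I'm pressing a little more, then releasing.

Request:
send_rows:
  increments:
    - {"dx":0,"dy":0,"dz":-0.06,"roll":0,"claw":-0.6}
    - {"dx":0,"dy":0,"dz":-0.12,"roll":0,"claw":-0.6}
    - {"dx":0,"dy":0,"dz":-0.12,"roll":0,"claw":-0.6}
    - {"dx":0,"dy":0,"dz":-0.12,"roll":0,"claw":-0.2}
    - {"dx":0,"dy":0,"dz":-0.12,"roll":0,"claw":-0.2}

```text
clock: 8.88
tcp_pos: [0.505, 0.049, 0.1322]
orientation: [0.001, 0.051, 0.999, 0.0]
wrist_force: [-0.0, 0.7, 0.1]
finger_gap: 0.034
grip_force: 0.0
```

Request:
send_rows:
  increments:
    - {"dx":0,"dy":0,"dz":0,"roll":0,"claw":-0.1}
    - {"dx":0,"dy":0,"dz":0,"roll":0,"claw":0.2}
    - {"dx":0,"dy":0,"dz":0.5,"roll":0,"claw":0.5}
    - {"dx":0,"dy":0,"dz":2,"roll":0,"claw":0.5}
    - {"dx":0,"dy":0,"dz":4,"roll":0,"claw":0.5}

```text
clock: 9.5
tcp_pos: [0.5037, 0.0491, 0.233]
orientation: [-0.001, 0.051, 0.999, 0.0]
wrist_force: [0.0, 0.9, 0.2]
finger_gap: 0.0638
grip_force: 0.0
```

```bash
cat > chk.py <<'E'
import sys
from h import *; from model import pocket
k=int(sys.argv[1]); c=cam('wrist'); im=c['image']; print(get_state()['tcp_pos'].round(4),(-c['T'][:3,:3].T@c['T'][:3,3]).round(3))
o3=[.5208,.1322];y=np.radians(-5.9)
P=lambda p:proj(c,pocket(o3,y,k,p))
q=P([(-.07,.015,.03),(-.07,-.015,.03),(.07,-.015,.03),(.07,.015,.03),(-.07,0,.03),(.039,0,.034)]); print('pred near corners, far, near mid, slider',q.round(1).tolist())
# rectified profile in plane z=.03 of pocket: columns = y, rows = x (1 mm/px)
X,Y=np.meshgrid(np.arange(-100,80,.5)/1e3,np.arange(-30,30.5,.5)/1e3,indexing='ij')
uv=P(np.c_[X.ravel(),Y.ravel(),np.full(X.size,.03)]).astype(np.float32).reshape(X.shape+(2,))
r=cv2.remap(im,uv[...,0],uv[...,1],cv2.INTER_LINEAR); cv2.imwrite(f'rect{k}.png',r)
g=r.min(2).astype(float)
f=lambda v,o,t:[(round(o+.5*i,1),round(d)) for i,d in enumerate(v[2:]-v[:-2]) if abs(d)>t]
print('lengthwise edges mm',f(g[:,50:71].mean(1),-99.5,16)); print('crosswise edges mm',f(g[80:130].mean(0),-29.5,12))
hs=r.max(2)<60; hs[:,:35]=0;hs[:,86:]=0; hs[:230]=0
n,l,st,ce=cv2.connectedComponentsWithStats(hs.astype(np.uint8))
for i in range(1,n):
    if st[i,4]>30: print('dark blob x,y mm',ce[i][1]*.5-100,ce[i][0]*.5-30,st[i,4]/4,'mm2')
E
python3 chk.py 2
```

```text
[0.507  0.0489 0.2407] [0.438 0.055 0.375]
pred near corners, far, near mid, slider [[274.7, 116.8], [240.5, 116.7], [238.6, 282.1], [276.3, 282.1], [257.6, 116.8], [257.5, 242.6]]
lengthwise edges mm [(-99.0, -18), (-97.5, 17), (-97.0, 37), (-96.5, 33), (-96.0, 27), (-76.5, -18), (-76.0, -30), (-75.5, -28), (-75.0, -24), (-1.5, 20), (-1.0, 17), (17.0, -23), (24.0, -31), (24.5, -42), (25.0, -35), (25.5, -19), (48.0, 17), (48.5, 23), (49.0, 23), (50.5, 17), (51.0, 29), (51.5, 34), (52.0, 21), (66.0, -17), (66.5, -23), (70.0, 27), (70.5, 35), (71.0, 26), (71.5, 22), (72.0, 22), (72.5, 21), (79.0, -16)]
crosswise edges mm [(-16.0, 26), (-15.5, 32), (-15.0, 18), (-10.5, -16), (-10.0, -13), (-5.5, -15), (-5.0, -13), (3.5, 16), (8.0, 15), (8.5, 18), (13.0, -25), (13.5, -33), (14.0, -25), (15.0, 15), (15.5, 27), (16.0, 24), (16.5, 21), (17.0, 22), (17.5, 19), (18.0, 14)]
dark blob x,y mm 36.17792421746293 -0.9967051070840185 303.5 mm2
```

```bash
cat > ends.py <<'E'
import sys,numpy as np,cv2
r=cv2.imread(f'rect{sys.argv[1]}.png').min(2).astype(float)
for a in (-68,-55,-40,-20,0,15,55,62):
    i=int((a+100)*2); g=r[i-4:i+5].mean(0); d=g[2:]-g[:-2]
    print(a,[(round(-29.5+.5*j,1),round(v)) for j,v in enumerate(d) if abs(v)>14 and (abs(-29.5+.5*j)>11)])
E
python3 ends.py 2; python3 - <<'E'
# top view: compare slider of pocket 1 (seated) and pocket 2
from stand import *; from model import pocket
t=cam('top'); 
for n,dy in (('c/p1',.084),('p2',-.084)):
    p=pocket([.5208,.1322],np.radians(-5.9),3,[.036,dy,.032]); print(n,proj(t,p).round(1),dark(t['image'],proj(t,p)[0],4).round(1))
E
```

```text
-68 [(-16.0, 23), (-15.5, 21)]
-55 [(-16.0, 26), (-15.5, 28), (-15.0, 15), (12.0, 16), (13.5, -34), (14.0, -38), (14.5, -21), (15.5, 24), (16.0, 25), (16.5, 22), (17.0, 20), (17.5, 18), (18.0, 15)]
-40 [(-16.0, 24), (-15.5, 34), (-15.0, 21), (12.5, -14), (13.0, -23), (13.5, -25), (15.0, 19), (15.5, 27), (16.0, 22), (16.5, 20), (17.0, 20), (17.5, 17), (23.5, -20), (24.0, -29), (24.5, -19)]
-20 [(-16.0, 27), (-15.5, 31), (-15.0, 22), (13.0, -18), (13.5, -30), (14.0, -24), (14.5, -14)]
0 [(-16.0, 29), (-15.5, 27), (-15.0, 17), (11.5, 21), (12.0, 16), (13.0, -27), (13.5, -40), (14.0, -32), (14.5, -14), (15.5, 23), (16.0, 30), (16.5, 19), (17.0, 19), (17.5, 24), (18.0, 17)]
15 [(-19.0, -19), (-18.5, -34), (-18.0, -42), (-17.5, -40), (-17.0, -20), (-16.0, 29), (-15.5, 36), (-15.0, 19), (11.5, 21), (12.0, 20), (13.0, -15), (13.5, -34), (14.0, -41), (14.5, -27), (15.5, 25), (16.0, 29), (16.5, 19), (17.0, 19), (17.5, 20), (18.0, 20)]
55 [(-19.0, -18), (-18.5, -28), (-18.0, -44), (-17.5, -47), (-17.0, -26), (-16.0, 41), (-15.5, 29), (11.5, 15), (12.0, 20), (13.5, -22), (14.0, -36), (14.5, -35), (16.0, 19), (16.5, 24), (17.0, 28), (17.5, 32), (18.0, 23)]
62 [(-19.0, -14), (-18.5, -18), (-18.0, -18), (-17.5, -16), (-17.0, -22), (-16.0, 18), (-15.5, 18), (13.0, -17), (13.5, -37), (14.0, -33), (15.5, 20), (16.0, 22), (16.5, 23), (17.0, 27), (17.5, 31), (18.0, 21)]
c/p1 [[213.8 206.2]] [214.1 205.7]
p2 [[250.3 198.3]] [246.5 194.4]
```

Request:
send_rows:
  increments:
    - {"dx":-1,"dy":0.1,"dz":0,"roll":0,"claw":-1}
    - {"dx":-2.05,"dy":0.24,"dz":0,"roll":0,"claw":-1}
    - {"dx":-2.05,"dy":0.24,"dz":-1.4,"roll":0,"claw":-1}
    - {"dx":-2.05,"dy":0.24,"dz":-2.8,"roll":0,"claw":-1}
    - {"dx":-2.05,"dy":0.24,"dz":-3.7,"roll":0,"claw":-1}

```text
clock: 10.22
tcp_pos: [0.4525, 0.0551, 0.1385]
orientation: [-0.0, 0.051, 0.999, 0.0]
wrist_force: [0.3, -0.1, -1.0]
finger_gap: 0.0003
grip_force: 0.0
```

Request:
send_rows:
  increments:
    - {"dx":0,"dy":0,"dz":0,"roll":0,"claw":-1}
    - {"dx":0,"dy":0,"dz":0,"roll":0,"claw":-1}
    - {"dx":0,"dy":0,"dz":-0.08,"roll":0,"claw":-1}
    - {"dx":0,"dy":0,"dz":-0.16,"roll":0,"claw":-1}
    - {"dx":0,"dy":0,"dz":-0.16,"roll":0,"claw":-1}

```text
clock: 10.85
tcp_pos: [0.4533, 0.0551, 0.1357]
orientation: [0.0, 0.051, 0.999, 0.0]
wrist_force: [-0.6, 0.6, -0.7]
finger_gap: -0.0002
grip_force: 0.0
```

Request:
send_rows:
  increments:
    - {"dx":0,"dy":0,"dz":-0.05,"roll":0,"claw":-1}
    - {"dx":0,"dy":0,"dz":-0.1,"roll":0,"claw":-1}
    - {"dx":0,"dy":0,"dz":-0.15,"roll":0,"claw":-1}
    - {"dx":0,"dy":0,"dz":-0.2,"roll":0,"claw":-1}
    - {"dx":0,"dy":0,"dz":-0.2,"roll":0,"claw":-1}

```text
clock: 11.48
tcp_pos: [0.4531, 0.0551, 0.1304]
orientation: [-0.0, 0.051, 0.999, 0.0]
wrist_force: [0.3, -0.0, 0.7]
finger_gap: -0.0
grip_force: 0.0
```

Request:
send_rows:
  increments:
    - {"dx":0,"dy":0,"dz":-0.05,"roll":0,"claw":-1}
    - {"dx":0,"dy":0,"dz":-0.1,"roll":0,"claw":-1}
    - {"dx":0,"dy":0,"dz":-0.15,"roll":0,"claw":-1}
    - {"dx":0,"dy":0,"dz":-0.2,"roll":0,"claw":-1}
    - {"dx":0,"dy":0,"dz":-0.2,"roll":0,"claw":-1}

```text
clock: 12.1
tcp_pos: [0.4531, 0.0551, 0.1255]
orientation: [-0.0, 0.051, 0.999, 0.0]
wrist_force: [-0.4, -0.6, -0.0]
finger_gap: 0.0001
grip_force: 0.0
```

Request:
send_rows:
  increments:
    - {"dx":0,"dy":0,"dz":-0.05,"roll":0,"claw":-1}
    - {"dx":0,"dy":0,"dz":-0.1,"roll":0,"claw":-1}
    - {"dx":0,"dy":0,"dz":-0.15,"roll":0,"claw":-1}
    - {"dx":0,"dy":0,"dz":-0.2,"roll":0,"claw":-1}
    - {"dx":0,"dy":0,"dz":-0.2,"roll":0,"claw":-1}

```text
clock: 12.72
tcp_pos: [0.4537, 0.0551, 0.1241]
orientation: [0.002, 0.051, 0.999, -0.0]
wrist_force: [-10.8, 0.5, 28.2]
finger_gap: 0.0
grip_force: 15.1
```

Contact came at z = 0.124 with the tip pressing firmly, where a seated dispenser's top should be, so pocket 2 is loaded. Next is dispenser b, passing in front of the microtome.

Request:
send_rows:
  increments:
    - {"dx":0,"dy":0,"dz":1.5,"roll":0,"claw":-1}
    - {"dx":-0.5,"dy":0,"dz":3.5,"roll":0,"claw":-1}
    - {"dx":-1.5,"dy":-1,"dz":5,"roll":0,"claw":-1}
    - {"dx":-2.5,"dy":-3,"dz":6,"roll":0,"claw":0}
    - {"dx":-2.5,"dy":-5.3,"dz":6,"roll":0,"claw":1}

```text
clock: 13.35
tcp_pos: [0.3905, -0.0783, 0.2732]
orientation: [0.002, 0.05, 0.999, -0.001]
wrist_force: [1.0, -0.4, -0.4]
finger_gap: 0.0358
grip_force: 0.0
```

Request:
send_rows:
  increments:
    - {"dx":0,"dy":-2.4,"dz":0,"roll":0,"claw":1}
    - {"dx":0,"dy":-4.8,"dz":0,"roll":0,"claw":1}
    - {"dx":0,"dy":-7.2,"dz":0,"roll":0,"claw":1}
    - {"dx":0,"dy":-9.6,"dz":0,"roll":0,"claw":1}
    - {"dx":0,"dy":-12,"dz":0,"roll":0,"claw":1}

```text
clock: 13.98
tcp_pos: [0.3904, -0.3795, 0.2705]
orientation: [0.0, 0.051, 0.999, -0.0]
wrist_force: [0.1, 0.4, 0.0]
finger_gap: 0.0856
grip_force: 0.0
```

Request:
send_rows:
  increments:
    - {"dx":0.6,"dy":-1,"dz":0,"roll":0,"claw":1}
    - {"dx":1.2,"dy":-2,"dz":-0.5,"roll":0,"claw":1}
    - {"dx":1.8,"dy":-2,"dz":-1,"roll":0,"claw":1}
    - {"dx":2.4,"dy":-2,"dz":-1.5,"roll":0,"claw":1}
    - {"dx":2.4,"dy":-2,"dz":-1.5,"roll":0,"claw":1}

```text
clock: 14.6
tcp_pos: [0.4513, -0.4256, 0.2315]
orientation: [-0.001, 0.05, 0.999, 0.001]
wrist_force: [-0.4, 1.1, -0.1]
finger_gap: 0.0856
grip_force: 0.0
```

```bash
python3 - <<'E'
from disp import *
print(get_state()['tcp_pos'],get_state()['orientation'])
c=cam('wrist'); cv2.imwrite('wb.png',c['image']); disp(c,(.558,-.4395),'B')
E
```

```text
[ 0.45129886 -0.42562731  0.23151112] [-9.23663298e-04  4.98164841e-02  9.98757275e-01  1.17069418e-03]
B slider px [253.06040268 258.03355705] world [ 0.55917105 -0.44080105] area 252 strip ctr [ 0.50318576 -0.4438112 ] heading deg 3.5211333191480887 len 0.0741808500919889 ctr from slider [ 0.52024467 -0.4431963 ] lat slider off axis -0.00043396884269416604
```

Request:
send_rows:
  increments:
    - {"dx":0.7,"dy":-0.2,"dz":-1,"roll":0.5,"claw":1}
    - {"dx":1.4,"dy":-0.4,"dz":-2,"roll":1.09,"claw":1}
    - {"dx":2.1,"dy":-0.7,"dz":-3.5,"roll":1.09,"claw":1}
    - {"dx":2.85,"dy":-0.7,"dz":-5,"roll":1.09,"claw":1}
    - {"dx":2.85,"dy":-0.7,"dz":-5.2,"roll":1.09,"claw":1}

```text
clock: 15.28
tcp_pos: [0.5213, -0.4429, 0.1006]
orientation: [-0.002, -0.026, 1.0, 0.002]
wrist_force: [-0.6, 0.5, 0.3]
finger_gap: 0.0854
grip_force: 0.0
```

```bash
cat > b.py <<'E'
from disp import *
t=cam('top'); print('trough right',onz(t,[(517/1.5625,300/1.5625)],.06))
s=get_state();print(s['tcp_pos'].round(4),s['orientation'].round(3))
c=cam('wrist'); ctr=np.array([.5225,-.443]);h=np.radians(3.0);u=np.array([np.cos(h),np.sin(h)]);n=np.array([-u[1],u[0]])
# rectify plane z=.03 about the guess, 0.5 mm/px
A=np.arange(-90,90,.5)/1e3;B=np.arange(-30,30.5,.5)/1e3;X,Y=np.meshgrid(A,B,indexing='ij')
W=ctr+X[...,None]*u+Y[...,None]*n; uv=proj(c,np.c_[W.reshape(-1,2),np.full(X.size,.03)]).astype(np.float32).reshape(X.shape+(2,))
r=cv2.remap(c['image'],uv[...,0],uv[...,1],cv2.INTER_LINEAR).min(2).astype(float)
f=lambda v,o,t:[(round(o+.5*i,1),round(d)) for i,d in enumerate(v[2:]-v[:-2]) if abs(d)>t]
print('length',f(r[:,45:76].mean(1),-89.5,12))
for a in (-60,-30,0,50):
    i=int((a+90)*2);print('cross at',a,f(r[i-6:i+7].mean(0),-29.5,14))
disp(c,(.559,-.441),'B')
E
python3 b.py
```

```text
trough right [[ 0.4727314  -0.34034305  0.06      ]]
[ 0.5211 -0.4435  0.1018] [-0.001 -0.026  1.     0.001]
length [(-70.5, 29), (-70.0, 59), (-69.5, 63), (-69.0, 37), (-58.5, -15), (-58.0, -26), (-57.5, -38), (-57.0, -45), (-56.5, -40), (-56.0, -17), (-54.0, 19), (-53.5, 26), (-53.0, 23), (-52.5, 16), (-6.0, 15), (-5.5, 18), (-5.0, 12), (22.0, -13), (22.5, -22), (23.0, -22), (23.5, -14), (26.5, -14), (27.0, -18), (27.5, -18), (28.0, -19), (28.5, -22), (29.0, -21), (29.5, -14), (50.0, 19), (50.5, 31), (51.0, 42), (51.5, 42), (52.0, 33), (52.5, 18), (64.5, 14), (65.0, 16), (65.5, 13)]
cross at -60 [(-16.0, 19), (-15.5, 41), (-15.0, 51), (-14.5, 41), (-14.0, 22), (-5.0, -15), (-4.5, -14), (4.5, 14), (12.5, 20), (14.0, -32), (14.5, -26)]
cross at -30 [(-15.5, 32), (-15.0, 47), (-14.5, 44), (-14.0, 27), (-10.0, -26), (-9.5, -34), (-9.0, -23), (-8.0, 16), (-7.5, 19), (-7.0, 16), (-5.0, -23), (-4.5, -30), (-4.0, -21), (3.5, 19), (4.0, 25), (4.5, 21), (6.5, -17), (7.0, -22), (7.5, -16), (8.5, 24), (9.0, 32), (9.5, 24), (13.5, -21), (14.0, -46), (14.5, -53), (15.0, -35), (19.0, 17), (19.5, 
[... 170 characters left out ...]
-28), (-9.0, -25), (-7.5, 18), (-7.0, 18), (-4.5, 21), (-4.0, 47), (-3.5, 44), (-3.0, 20), (3.5, -38), (4.0, -56), (4.5, -30), (7.0, -21), (7.5, -18), (8.5, 15), (9.0, 30), (9.5, 30), (12.5, 19), (13.0, 19), (14.0, -14), (14.5, -21), (15.0, -15)]
cross at 50 [(-14.5, 19), (-14.0, 25), (-13.5, 15), (-7.5, -26), (-7.0, -37), (-6.5, -39), (-6.0, -26), (6.0, 20), (6.5, 32), (7.0, 40), (7.5, 39), (8.0, 20), (12.5, 19), (14.5, -14), (15.0, -22)]
B slider px [257.51870324 254.03740648] world [ 0.5594703  -0.44099667] area 322 strip ctr [ 0.53146637 -0.44274786] heading deg -1.1383922859217552 len 0.029727357905521445 ctr from slider [ 0.520478   -0.44022184] lat slider off axis 0.002307206414780448
```

Request:
send_rows:
  increments:
    - {"dx":0.04,"dy":0,"dz":-1,"roll":0.06,"claw":1}
    - {"dx":0.04,"dy":0,"dz":-2,"roll":0.06,"claw":1}
    - {"dx":0.04,"dy":0,"dz":-3,"roll":0.06,"claw":1}
    - {"dx":0.04,"dy":0,"dz":-3.62,"roll":0.06,"claw":1}
    - {"dx":0.04,"dy":0,"dz":-3.62,"roll":0.06,"claw":1}

```text
clock: 16.0
tcp_pos: [0.5224, -0.4449, 0.0129]
orientation: [-0.0, -0.029, 1.0, 0.0]
wrist_force: [0.1, 0.4, 0.5]
finger_gap: 0.0854
grip_force: 0.0
```

Request:
send_rows:
  increments:
    - {"dx":0,"dy":0,"dz":0,"roll":0,"claw":1}
    - {"dx":0,"dy":0,"dz":0,"roll":0,"claw":-0.4}
    - {"dx":0,"dy":0,"dz":0,"roll":0,"claw":-0.6}
    - {"dx":0,"dy":0,"dz":0,"roll":0,"claw":-0.6}
    - {"dx":0,"dy":0,"dz":0,"roll":0,"claw":-0.6}
  grip_force: 30

```text
clock: 16.62
tcp_pos: [0.5232, -0.4451, 0.013]
orientation: [0.0, -0.029, 1.0, -0.0]
wrist_force: [-0.2, -0.2, 3.1]
finger_gap: 0.0291
grip_force: 31.3
```

Request:
send_rows:
  increments:
    - {"dx":0,"dy":0,"dz":0.6,"roll":0,"claw":-0.6}
    - {"dx":0,"dy":0,"dz":2.4,"roll":0,"claw":-0.6}
    - {"dx":-1,"dy":0,"dz":4.6,"roll":-0.4,"claw":-0.6}
    - {"dx":-2.5,"dy":0,"dz":6.6,"roll":-0.8,"claw":-0.6}
    - {"dx":-4,"dy":0,"dz":8.4,"roll":-1.16,"claw":-0.6}

```text
clock: 17.25
tcp_pos: [0.4221, -0.4449, 0.2254]
orientation: [0.0, 0.052, 0.999, -0.001]
wrist_force: [-0.2, -1.0, -0.8]
finger_gap: 0.0294
grip_force: 30.9
```

Request:
send_rows:
  increments:
    - {"dx":-0.8,"dy":0,"dz":1,"roll":0,"claw":-0.6}
    - {"dx":-1.3,"dy":1,"dz":2,"roll":0,"claw":-0.6}
    - {"dx":-1.3,"dy":3.2,"dz":2.4,"roll":0,"claw":-0.6}
    - {"dx":-1.3,"dy":5.6,"dz":2.4,"roll":0,"claw":-0.6}
    - {"dx":-1.3,"dy":8,"dz":2.4,"roll":0,"claw":-0.6}

```text
clock: 17.88
tcp_pos: [0.39, -0.2433, 0.2836]
orientation: [0.001, 0.052, 0.999, -0.0]
wrist_force: [0.2, -0.0, -0.0]
finger_gap: 0.0295
grip_force: 30.9
```

Request:
send_rows:
  increments:
    - {"dx":0,"dy":2.4,"dz":0,"roll":0,"claw":-0.6}
    - {"dx":0,"dy":4.8,"dz":0,"roll":0,"claw":-0.6}
    - {"dx":0,"dy":7.2,"dz":0,"roll":0,"claw":-0.6}
    - {"dx":0,"dy":9.6,"dz":0,"roll":0,"claw":-0.6}
    - {"dx":0,"dy":12,"dz":0,"roll":0,"claw":-0.6}

```text
clock: 18.5
tcp_pos: [0.39, 0.0568, 0.2837]
orientation: [0.001, 0.052, 0.999, -0.0]
wrist_force: [2.4, -0.3, -1.2]
finger_gap: 0.0294
grip_force: 30.9
```

Request:
send_rows:
  increments:
    - {"dx":0.5,"dy":1.5,"dz":0,"roll":0,"claw":-0.6}
    - {"dx":2,"dy":3.05,"dz":0,"roll":0,"claw":-0.6}
    - {"dx":3.8,"dy":3.05,"dz":-0.4,"roll":0,"claw":-0.6}
    - {"dx":4.85,"dy":3.05,"dz":-1.2,"roll":0,"claw":-0.6}
    - {"dx":4.85,"dy":3.05,"dz":-1.6,"roll":0,"claw":-0.6}

```text
clock: 19.12
tcp_pos: [0.5125, 0.1313, 0.2416]
orientation: [-0.001, 0.052, 0.999, -0.0]
wrist_force: [-0.9, 0.5, -0.9]
finger_gap: 0.0295
grip_force: 30.9
```

Request:
send_rows:
  increments:
    - {"dx":0,"dy":0,"dz":0,"roll":0,"claw":-0.6}
    - {"dx":0,"dy":0,"dz":-0.5,"roll":0,"claw":-0.6}
    - {"dx":0,"dy":0,"dz":-1,"roll":0,"claw":-0.6}
    - {"dx":0,"dy":0,"dz":-1.5,"roll":0,"claw":-0.6}
    - {"dx":0,"dy":0,"dz":-1.5,"roll":0,"claw":-0.6}
  grip_force: 22

```text
clock: 19.75
tcp_pos: [0.5106, 0.1312, 0.2037]
orientation: [-0.001, 0.052, 0.999, -0.0]
wrist_force: [-0.8, 0.3, -0.8]
finger_gap: 0.0294
grip_force: 30.9
```

Request:
send_rows:
  increments:
    - {"dx":0,"dy":0.07,"dz":-0.5,"roll":0,"claw":-0.6}
    - {"dx":0,"dy":0.07,"dz":-1,"roll":0,"claw":-0.6}
    - {"dx":0,"dy":0.07,"dz":-1.5,"roll":0,"claw":-0.6}
    - {"dx":0,"dy":0.07,"dz":-1.8,"roll":0,"claw":-0.6}
    - {"dx":0,"dy":0.07,"dz":-1.9,"roll":0,"claw":-0.6}

```text
clock: 20.38
tcp_pos: [0.5112, 0.133, 0.1568]
orientation: [-0.001, 0.052, 0.999, -0.0]
wrist_force: [-1.9, -0.1, 1.3]
finger_gap: 0.0295
grip_force: 31.1
```

Request:
send_rows:
  increments:
    - {"dx":0,"dy":0,"dz":-0.1,"roll":0,"claw":-0.6}
    - {"dx":0,"dy":0,"dz":-0.2,"roll":0,"claw":-0.6}
    - {"dx":0,"dy":0,"dz":-0.3,"roll":0,"claw":-0.6}
    - {"dx":0,"dy":0,"dz":-0.35,"roll":0,"claw":-0.6}
    - {"dx":0,"dy":0,"dz":-0.35,"roll":0,"claw":-0.6}
  grip_force: 20

```text
clock: 21.0
tcp_pos: [0.5096, 0.1332, 0.1493]
orientation: [-0.002, 0.051, 0.999, 0.0]
wrist_force: [-8.0, 0.6, 6.0]
finger_gap: 0.0296
grip_force: 32.2
```

Same forces and heights as with the first one. I continue the pivot.

Request:
send_rows:
  increments:
    - {"dx":0,"dy":0,"dz":-0.1,"roll":0,"claw":-0.6}
    - {"dx":0,"dy":0,"dz":-0.2,"roll":0,"claw":-0.6}
    - {"dx":0,"dy":0,"dz":-0.3,"roll":0,"claw":-0.6}
    - {"dx":0,"dy":0,"dz":-0.4,"roll":0,"claw":-0.6}
    - {"dx":0,"dy":0,"dz":-0.5,"roll":0,"claw":-0.6}

```text
clock: 21.62
tcp_pos: [0.5086, 0.1333, 0.1364]
orientation: [-0.002, 0.051, 0.999, 0.0]
wrist_force: [-10.3, -0.1, 5.4]
finger_gap: 0.0293
grip_force: 33.4
```

```bash
sed 's/,2,\[0,0,0\]/,3,[0,0,0]/;s/,2,e)/,3,e)/' near.py > near3.py; python3 near3.py | cut -c1-420
```

```text
[0.5086 0.1332 0.1361] [-8.9  1.3  4.8]
0 [[294.1, 106.4], [221.1, 106.3]] width 73.1 underside centre in pocket mm [-8.  -0.2 14.2]
3 [[293.0, 106.0], [222.1, 105.9]] width 71.0 underside centre in pocket mm [-6.9 -0.2 13.7]
6 [[292.0, 106.0], [223.0, 106.0]] width 69.0 underside centre in pocket mm [-5.9 -0.2 13.3]
9 [[291.0, 106.5], [224.0, 106.5]] width 67.1 underside centre in pocket mm [-4.8 -0.2 12.9]
12 [[290.1, 107.5], [224.9, 107.4]] width 65.2 underside centre in pocket mm [-3.6 -0.2 12.7]
15 [[289.2, 108.8], [225.7, 108.7]] width 63.5 underside centre in pocket mm [-2.5 -0.2 12.4]
18 [[288.3, 110.4], [226.5, 110.3]] width 61.8 underside centre in pocket mm [-1.4 -0.2 12.3]
21 [[287.5, 112.3], [227.3, 112.3]] width 60.2 underside centre in pocket mm [-0.2 -0.2 12.1]
24 [[286.8, 114.6], [228.0, 114.5]] width 58.7 underside centre in pocket mm [ 0.9 -0.2 12.1]
row grads [(92, -9), (93, -31), (94, -40), (95, -26), (96, -10), (98, -7), (100, -6), (101, -9), (102, -9), (103, -5), (108, 11), (109, 22), (110, 25), (111, 18), (112, 20), (113, 11), (116, -9), (117, -12), (125, 8), 
[... 182 characters left out ...]
 (249, 18), (250, 17), (263, -13), (264, -31), (266, 30), (267, 13), (272, 18), (273, 16), (276, 9), (285, -9), (286, -10), (288, 13), (289, 22), (290, 11)]
125 [(225, 11), (226, 28), (227, 36), (228, 17), (229, -9), (230, -25), (231, -18), (247, -20), (249, 17), (250, 15), (263, -13), (264, -28), (266, 24), (267, 12), (277, 19), (278, 14), (280, -22), (282, 26), (283, 36), (284, 20), (286, -14), (288, 26), (289, 16)]
135 [(226, 33), (227, 35), (228, 10), (230, -14), (231, -10), (234, 16), (235, 12), (246, -10), (247, -23), (248, -15), (264, -12), (265, 10), (266, 26), (267, 14), (273, 10), (278, -12), (279, -21), (280, -11), (282, 11), (283, 13), (284, 14), (286, -17), (288, 48), (289, 42)]
```

Request:
send_rows:
  increments:
    - {"dx":0,"dy":0,"dz":-0.07,"roll":0,"claw":-0.6}
    - {"dx":0,"dy":0,"dz":-0.14,"roll":0,"claw":-0.6}
    - {"dx":0,"dy":0,"dz":-0.14,"roll":0,"claw":-0.6}
    - {"dx":0,"dy":0,"dz":-0.14,"roll":0,"claw":-0.2}
    - {"dx":0,"dy":0,"dz":-0.14,"roll":0,"claw":-0.2}

```text
clock: 22.3
tcp_pos: [0.5126, 0.1331, 0.1334]
orientation: [0.001, 0.052, 0.999, 0.0]
wrist_force: [-0.1, -0.3, -0.2]
finger_gap: 0.0345
grip_force: 0.0
```

Request:
send_rows:
  increments:
    - {"dx":0,"dy":0,"dz":0,"roll":0,"claw":-0.1}
    - {"dx":0,"dy":0,"dz":0,"roll":0,"claw":0.1}
    - {"dx":0,"dy":0,"dz":0.5,"roll":0,"claw":0.2}
    - {"dx":0,"dy":0,"dz":2,"roll":0,"claw":0.5}
    - {"dx":0,"dy":0,"dz":4,"roll":0,"claw":0.5}

```text
clock: 22.92
tcp_pos: [0.5109, 0.1329, 0.2337]
orientation: [-0.001, 0.052, 0.999, -0.0]
wrist_force: [1.9, 0.6, 0.3]
finger_gap: 0.064
grip_force: 0.0
```

```bash
python3 chk.py 3; python3 ends.py 3
```

```text
[0.5142 0.1333 0.2416] [0.445 0.139 0.376]
pred near corners, far, near mid, slider [[274.4, 118.4], [240.3, 118.4], [238.6, 283.2], [276.2, 283.2], [257.4, 118.4], [257.4, 243.9]]
lengthwise edges mm [(-99.0, -20), (-97.5, 24), (-97.0, 36), (-96.5, 34), (-96.0, 23), (-89.0, -21), (-88.5, -32), (-88.0, -42), (-87.5, -41), (-87.0, -39), (-86.5, -29), (-86.0, -20), (-78.5, 18), (-78.0, 29), (-77.5, 41), (-77.0, 38), (-76.5, 31), (-75.0, -19), (-74.5, -22), (-3.0, 24), (-2.5, 22), (17.0, -23), (17.5, -27), (18.0, -18), (24.0, -19), (24.5, -35), (25.0, -38), (25.5, -20), (48.5, 21), (49.0, 25), (49.5, 17), (51.0, 25), (51.5, 29), (52.0, 20), (66.0, -17), (66.5, -25), (70.0, 19), (70.5, 33), (71.0, 32), (71.5, 27), (72.0, 24), (72.5, 25), (79.0, -19)]
crosswise edges mm [(-16.0, 18), (-15.5, 26), (-15.0, 22), (-14.5, 15), (-10.0, -15), (-9.5, -15), (-5.0, -15), (3.5, 13), (4.0, 14), (8.5, 14), (9.0, 12), (13.0, -16), (13.5, -32), (14.0, -38), (14.5, -12), (15.0, 16), (15.5, 29), (16.0, 29), (16.5, 18), (17.0, 19), (17.5, 21), (18.0, 15)]
dark blob x,y mm 36.339785831960455 -0.729406919275
[... 639 characters left out ...]
0, 23), (16.5, 21), (17.0, 20), (17.5, 27), (18.0, 21)]
15 [(-18.5, -16), (-18.0, -22), (-17.5, -28), (-17.0, -31), (-16.5, -29), (-15.5, 25), (-15.0, 29), (-14.5, 20), (13.5, -27), (14.0, -35), (14.5, -25), (15.5, 18), (16.0, 30), (16.5, 21), (17.0, 21), (17.5, 26), (18.0, 19)]
55 [(-18.5, -18), (-18.0, -18), (-17.5, -25), (-17.0, -42), (-16.5, -27), (-15.5, 23), (-15.0, 26), (-14.5, 14), (12.0, 19), (13.5, -30), (14.0, -40), (14.5, -30), (15.5, 21), (16.0, 21), (16.5, 22), (17.0, 25), (17.5, 27), (18.0, 24)]
62 [(-18.5, -17), (-18.0, -19), (-17.5, -22), (-17.0, -28), (-15.5, 21), (-15.0, 14), (13.5, -17), (14.0, -26), (14.5, -27), (16.0, 21), (16.5, 25), (17.0, 24), (17.5, 30), (18.0, 25)]
```

The pocket 3 signature (slider at 36 mm, far edge at 66.5 mm, sides at -15/+14.5 mm) matches pocket 2, which the probe confirmed. The arm is clear, so I back off, settle and hand in.

Request:
send_rows:
  increments:
    - {"dx":0,"dy":0,"dz":1,"roll":0,"claw":0.5}
    - {"dx":0,"dy":0,"dz":2,"roll":0,"claw":0.5}
    - {"dx":0,"dy":0,"dz":2,"roll":0,"claw":0.5}
    - {"dx":0,"dy":0,"dz":2,"roll":0,"claw":0.5}
    - {"dx":0,"dy":0,"dz":2,"roll":0,"claw":0.5}

```text
clock: 23.6
tcp_pos: [0.5111, 0.133, 0.2818]
orientation: [-0.001, 0.052, 0.999, -0.0]
wrist_force: [0.1, 0.2, -0.8]
finger_gap: 0.0644
grip_force: 0.0
```

```bash
python3 -c "
from workcell import hand_in; print(hand_in())"
```

```text
the job is handed in; nothing more can be done
None
```

I loaded dispenser a into pocket two first and then dispenser b into pocket three, both slider end up, and handed the job in at about 23.6 s; hand-in returned no verdict, pocket two was confirmed by touch and pocket three only by matching camera measurements.

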